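# Put the electric scrubber's brush heads away in their drying cups

### The job

The washing-up is done: put all four brush heads of the electric scrubber away, each standing bristles up and fully down in the drying cup of its own shape and colour. The round head is still on the handpiece: slide the grey collar down, back along the handpiece, to release it, then lift it out. Do not push the mug about.

Things in the scene. Friction and masses are not known exactly. Their poses are not given: they have to be found in the camera images.
- round_head: Brush head, petrol-blue, round, 48 mm across. Neck 28 mm across, 0-12 mm above the origin (middle of its underside, z up); shell with upright sides 12-31 mm; off-white bristles to 40 mm, 4 mm in from the sides. 60 g. Starts locked in the scrubber's top, its origin 104 mm above the scrubber's; once ejected it stands unlocked 10 mm higher, to be lifted straight out.
- square_head: Brush head, mustard-yellow: a 42 mm square with rounded corners, x and y square to its sides. Neck 28 mm across, 0-12 mm above the origin (middle of its underside, z up); shell with upright sides 12-31 mm; off-white bristles to 40 mm, 4 mm in from the sides. 60 g. Starts standing on its neck on the worktop.
- oblong_head: Brush head, green: a rounded rectangle, 62 mm along x by 30 mm along y. Neck 28 mm across, 0-12 mm above the origin (middle of its underside, z up); shell with upright sides 12-31 mm; off-white bristles to 40 mm, 4 mm in from the sides. 60 g. Starts standing on its neck on the worktop.
- pointed_head: Brush head, brick-red: 66 mm along x with a point at each end, 40 mm along y over two parallel flats 24 mm long. Neck 28 mm across, 0-12 mm above the origin (middle of its underside, z up); shell with upright sides 12-31 mm; off-white bristles to 40 mm, 4 mm in from the sides. 60 g. Starts standing on its neck on the worktop.
- round_cup: Fixed petrol-blue cup for the round head, any turn; x, y as the head's. Origin: middle of its underside. Well: the head's outline + 2.5 mm all round, flaring over the top 6 mm to + 8 mm at the rim; outside + 11 mm. Floor at 3 mm, rim at 23 mm. The head stands in it on its neck, its origin 3 mm above the cup's, the shell's lower 8 mm below the rim.
- square_cup: Fixed mustard-yellow cup for the square head, any quarter turn; x, y as the head's. Origin: middle of its underside. Well: the head's outline + 2.5 mm all round, flaring over the top 6 mm to + 8 mm at the rim; outside + 11 mm. Floor at 3 mm, rim at 23 mm. The head stands in it on its neck, its origin 3 mm above the cup's, the shell's lower 8 mm below the rim.
- oblong_cup: Fixed green cup for the oblong head, either way round; x, y as the head's. Origin: middle of its underside. Well: the head's outline + 2.5 mm all round, flaring over the top 6 mm to + 8 mm at the rim; outside + 11 mm. Floor at 3 mm, rim at 23 mm. The head stands in it on its neck, its origin 3 mm above the cup's, the shell's lower 8 mm below the rim.
- pointed_cup: Fixed brick-red cup for the pointed head, either way round; x, y as the head's. Origin: middle of its underside. Well: the head's outline + 2.5 mm all round, flaring over the top 6 mm to + 8 mm at the rim; outside + 11 mm. Floor at 3 mm, rim at 23 mm. The head stands in it on its neck, its origin 3 mm above the cup's, the shell's lower 8 mm below the rim.
- scrubber: Off-white handpiece fixed upright on its charging stand (92 mm wide, origin under its middle). On its axis at the top: ribbed grey sprung collar, 58 mm across, 95-115 mm up. It slides straight down up to 6 mm (3 to 6 N); at 4 mm the lock opens and an ejector lifts the round head 10 mm, where it stays when the collar is let go and springs back. Locked, the head cannot be pulled out.
- mug: Bystander: white mug with dark spots, 92 mm across, 93 mm high, with a handle; origin at its underside. Not part of the job.
There are look-alikes about, which are no part of the job. What is shaped like the pointed_head but purple or yellow is not meant.

How it is judged:
By the outcome, as a careful person would: the job done as asked, in the order asked, and still so for the second after the job is handed in, with the robot touching nothing.
It also fails if it takes over 102 s, if anything falls off the work surface, if the arm or the gripper's body presses on something with over 40 N, if the wrist force passes 120 N, or if a joint passes its speed limit or range.

### The arm

A 6-joint arm with a two-finger parallel gripper is mounted at the origin on a cart in front of the work surface, level with it; the furniture and walls round the work are solid. World frame = base frame: x ahead of the robot, y to its left, z up, the work surface at z = 0. Lengths are in m, angles in rad, forces in N, time in s.
With the tool pointing down it reaches from about 0.25 to 0.8 m from the base axis. Payload 8.5 kg.
Tool frame: the origin (TCP) lies at the very end of the fingers, on their centre line; the grasp point (between the pads) lies 19 mm behind it; z points along the fingers, y is the line along which they close (so a half turn about z gives the same grasp; the last joint's range is limited). The gripper opens to 85 mm and grips with 20 to 120 N. Pads are 22 mm wide; open, the fingers measure 114 mm over their backs; the gripper's body (76 mm by 85 mm) begins 54 mm behind the grasp point. The pads swing forward as they close: fully open they stand 13 mm farther back than shut.
Start: joints at [-1.165, 0.238, -0.013, 1.319, 0, 1.571], TCP at [0.207, -0.482, 0.231] pointing down, gripper open.
Joint ranges: [-2.66, 2.66], [-1.03, 1.9], [-1.14, 1.46], [-1.82, 2.27], [-1.45, 1.34], [-3.14, 3.14]. Speed limits (rad/s): [2.22, 2.22, 2.79, 3.14, 3.14, 3.14].

### API

Orientations are given as a rotation vector (axis times angle).
In Python, from bench import robot, cams, order gives the robot as it stands. The module is installed in compiled form; this text tells all that it offers.
- The arm moves only by the tool move_arm, never from a script. Its argument "commands" is a list of rows, each an object of numbers: "gripper": the opening, from 0 (shut) to 1 (fully open); "x", "y", "z": the shift along the tool's x, y, z each as a share of 0.02 m, from -1 to 1; "ax", "ay", "az": the turn, a rotation vector about the tool's x, y, z each as a share of 90 degrees, from -1 to 1. A call has 1 to 20 rows; each row shifts and turns the commanded pose from where the row before left it, along the tool's axes as they then stand; what a row does not reach is not made up. A row lasts 1/10 s, in which the tool goes at most 50 mm and 8.59 degrees, less where a joint would pass 70% of its speed; a pose out of reach is approached as far as the arm can. A call with a number of a shift or a turn outside -1 to 1 is refused whole. A call with a gripper value outside its range is refused whole. The fingers move at their own pace and stop on an object; "newtons" is the grip in N (left out, the last holds). Time passes only in rows, so rows that do not move let the fingers close. It gives the time, the measured TCP pose, the force, the opening and the grip force at its end, in the units of the state.
- robot.sense(): the state, without advancing time (a new reading comes with each control period).
- cams.read_camera(name): name is "side" or "top"; returns the picture (420x560x3 uint8, red, green, blue); there is no depth.
- cams.calibration(name): a dict with "intrinsics" (3x3 intrinsics, pixels), "R" (3x3) and "t" (3): a world point X has camera coordinates R X + t. Camera axes: x right, y down, z forward; pixel columns grow to the right and rows downward; lengths in m; the calibration is good to about 2 mm. A picture is of the moment at which its call begins. calibration takes no time and is no camera call.
- order.hand_in(): hands the job in; it is judged then, once.
The state is a dict: "t": time; "joint_positions": joint angles; "qvel": joint speeds; "joint_efforts": joint torques, N m; "tcp_pos": TCP position; "tool_rot": TCP orientation; "force": force on the tool from outside, world axes, zero at the start; "ft_torque": the same for the moment, N m; "gripper_width": finger opening in m; "gripper_force": force on a finger pad.
Only numpy, scipy, OpenCV 4.12 (cv2) and the standard library are available. Lean on these libraries where they do the work, as an engineer would, in place of code of your own. Each camera call takes 0.05 s, during which the arm holds its last target. There are 200 camera calls.

## Working session

There is one attempt and no reset: what is moved stays moved. The work goes in short steps, Python scripts to look and compute and a tool call to move; the robot and the scene stay as the last step left them, time stands still between calls to the robot, and variables do not carry over. Pictures are saved under pics/ and viewed, at most 14 in all, crops included, and the job is handed in when it is done.

Besides the shell and the picture viewer there is one more tool, called after "Emit:" as name([rows], argument=value, ...), one row to a line, values as JSON. move_arm: Moves the arm, as the interface text tells. Its arguments: {"type":"object","properties":{"commands":{"type":"array"},"newtons":{"type":"number"}},"required":["commands"]}

```bash
mkdir -p pics
python3 - <<'E'
from bench import robot, cams
import cv2,numpy as np
for n in("top","side"):
    im=cams.read_camera(n); cv2.imwrite(f"pics/{n}0.png",im[:,:,::-1])
    c=cams.calibration(n); print(n,np.round(c["intrinsics"],1).tolist(),np.round(c["R"],3).tolist(),np.round(c["t"],3).tolist(), (-c["R"].T@c["t"]).round(3))
s=robot.sense(); print({k:np.round(v,3).tolist() for k,v in s.items()})
E
```

```text
top [[403.1, 0.0, 287.9], [0.0, 403.1, 208.9], [0.0, 0.0, 1.0]] [[-0.028, -0.999, -0.03], [-0.993, 0.031, -0.113], [0.114, 0.027, -0.993]] [0.039, 0.507, 1.018] [ 0.389 -0.004  1.07 ]
side [[523.9, 0.0, 278.4], [0.0, 523.9, 203.4], [0.0, 0.0, 1.0]] [[-0.961, -0.275, -0.003], [-0.174, 0.617, -0.767], [0.213, -0.737, -0.642]] [0.475, 0.153, 1.246] [0.218 0.955 0.918]
{'t': 0.1, 'joint_positions': [-1.165, 0.239, -0.014, 1.319, 0.0, 1.571], 'qvel': [-0.001, -0.002, 0.003, -0.002, 0.002, -0.001], 'joint_efforts': [0.001, -53.972, 34.7, 0.013, 0.0, 0.0], 'tcp_pos': [0.207, -0.482, 0.231], 'tool_rot': [-3.076, -0.633, 0.0], 'force': [-0.419, -0.177, -0.28], 'ft_torque': [0.001, 0.031, -0.018], 'gripper_force': 0.0, 'gripper_width': 0.085}
```

View pics/top0.png

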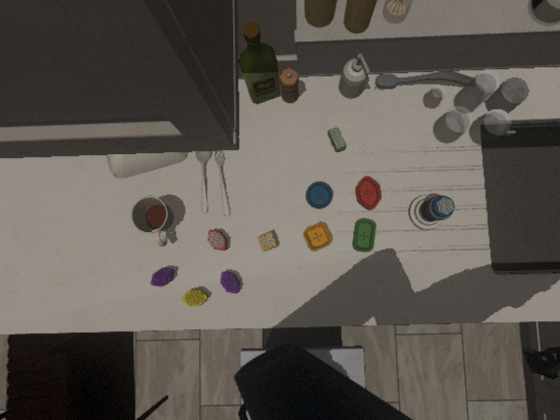

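View pics/side0.png

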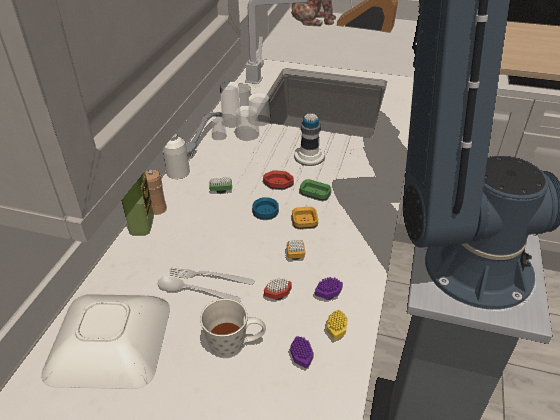

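The top view shows the loose heads: square (267,241), red pointed (219,240) and oblong (337,139). The cups are blue (319,194), red (368,192), yellow (318,236) and green (364,235). The scrubber with its round head is at (440,207). The purple and yellow look-alikes are at lower left. Next I fit poses by silhouette in both views.

```bash
cat > fit.py <<'E'
from bench import robot, cams
import cv2,numpy as np
from scipy.optimize import minimize
S=4
def rrect(a,b,r):
    t=np.linspace(0,2*np.pi,48,endpoint=False); c=np.c_[np.cos(t),np.sin(t)]
    return c*r+np.sign(c.round(6)+1e-9)*[a-r,b-r]
def off(p,d):
    if d==0: return p
    t=np.linspace(0,2*np.pi,24,endpoint=False); q=(p[:,None]+d*np.c_[np.cos(t),np.sin(t)][None]).reshape(-1,2)
    if d<0:
        n=p/np.linalg.norm(p,axis=1)[:,None]; return p+n*d
    return cv2.convexHull(q.astype(np.float32))[:,0].astype(float)
out={'round':rrect(24,24,24),'square':rrect(21,21,6),'oblong':rrect(31,15,8),
 'pointed':np.array([[33,0],[12,20],[-12,20],[-33,0],[-12,-20],[12,-20]],float)}
hue={'round':(95,112),'square':(15,27),'oblong':(45,85),'pointed':(-8,8)}
def proj(c,P):
    q=c["R"]@P.T+np.array(c["t"])[:,None]; q=c["intrinsics"]@q; return (q[:2]/q[2]).T
def prism(o,z0,z1,p):
    a=p[2]; R=np.array([[np.cos(a),-np.sin(a)],[np.sin(a),np.cos(a)]]); q=(o@R.T)/1000+p[:2]
    return np.r_[np.c_[q,np.full(len(q),z0)],np.c_[q,np.full(len(q),z1)]]
def hull(c,P,org,n):
    m=np.zeros((n*S,n*S),np.uint8); q=((proj(c,P)-org+.5)*S-.5)
    cv2.fillConvexPoly(m,cv2.convexHull(np.round(q*16).astype(np.int32)),1,shift=4); return m
def colmask(im,k,org,n):
    c=im[org[1]:org[1]+n,org[0]:org[0]+n]
    c=cv2.resize(c,None,fx=S,fy=S,interpolation=cv2.INTER_CUBIC)
    h=cv2.cvtColor(c,cv2.COLOR_RGB2HSV).astype(int); H=h[...,0]; H=np.where(H>165,H-180,H)
    m=((H>=hue[k][0])&(H<=hue[k][1])&(h[...,1]>110)&(h[...,2]>25)).astype(np.uint8)
    nn,l,st,_=cv2.connectedComponentsWithStats(m)
    for i in range(1,nn):
        if st[i,4]<25*S: m[l==i]=0
    return m
def model(c,k,cup,p,z0,org,n):
    if cup: return hull(c,prism(off(out[k],11),0,.023,p),org,n)
    m=hull(c,prism(out[k],z0+.012,z0+.031,p),org,n)
    b=hull(c,prism(off(out[k],-4),z0+.031,z0+.040,p),org,n); return m&(1-b)
def observe(im,k,cup,px,n):
    org=np.array(px)-n//2; m=colmask(im,k,org,n)
    if cup:
        h=cv2.convexHull(cv2.findNonZero(m)); cv2.fillConvexPoly(m,h,1)
    return org,m
def fit(views,k,cup,p0,z0=0,n=44):
    """views: list of (calib,image,px)"""
    obs=[(c,)+observe(im,k,cup,px,n) for c,im,px in views]
    f=lambda p:sum(np.mean(cv2.GaussianBlur((model(c,k,cup,p,z0,o,n)!=m).astype(np.float32),(0,0),1)) for c,o,m in obs)/sum(m.mean() for _,_,m in obs)
    best=None
    for a in ([0] if k=='round' else np.arange(0,np.pi/2 if k=='square' else np.pi,.3)):
        x=np.r_[p0[:2],a]
        r=minimize(f,x,method='Nelder-Mead',options=dict(initial_simplex=[x,x+[.012,0,0],x+[0,.012,0],x+[0,0,.25]],xatol=1e-4,fatol=1e-4,maxiter=150))
        if best is None or r.fun<best.fun: best=r
    return best.x,best.fun
def back(c,px,z):
    d=c["R"].T@np.linalg.solve(c["intrinsics"],[px[0],px[1],1]); o=-c["R"].T@np.array(c["t"]); return (o+d*(z-o[2])/d[2])[:2]
E
cat > run.py <<'E'
from fit import *
T=cams.calibration("top");D=cams.calibration("side")
it=cv2.imread("pics/top0.png")[...,::-1].copy();si=cv2.imread("pics/side0.png")[...,::-1].copy()
J=[('square',0,0,(267,241),(296,249)),('pointed',0,0,(219,240),(278,289)),('oblong',0,0,(337,139),(221,185)),('round',0,.104,(440,207),(311,125)),
('round',1,0,(319,194),(265,208)),('pointed',1,0,(368,192),(278,180)),('square',1,0,(318,236),(305,217)),('oblong',1,0,(364,235),(316,189))]
for k,cup,z,a,b in J:
    p0=back(T,a,z+.02)
    for nm,v in(("top",[(T,it,a)]),("side",[(D,si,b)]),("both",[(T,it,a),(D,si,b)])):
        x,e=fit(v,k,cup,p0,z); print(k,"cup" if cup else "head",nm,np.round(x[:2]*1000,1),"yaw",round(np.degrees(x[2]),1),"err",round(e,2))
    tiles=[]
    for c,im,px in((T,it,a),(D,si,b)):
        o,m=observe(im,k,cup,px,44); g=cv2.resize(im[o[1]:o[1]+44,o[0]:o[0]+44],None,fx=S,fy=S,interpolation=cv2.INTER_CUBIC)
        mm=model(c,k,cup,x,z,o,44)
        for M,col in((m,(255,255,255)),(mm,(255,0,255))):
            cs,_=cv2.findContours(M,cv2.RETR_EXTERNAL,2); cv2.drawContours(g,cs,-1,col,1)
        tiles.append(g)
    J[J.index((k,cup,z,a,b))]=np.vstack(tiles)
G=np.vstack([np.hstack(J[:4]),np.hstack(J[4:])]); G=cv2.convertScaleAbs(G,alpha=1.5)
G=cv2.resize(G,(600,600)); cv2.imwrite("pics/fit0.png",G[...,::-1])
E
python3 run.py
```

```text
square head top [426.7  79.6] yaw 21.5 err 0.63
square head side [429.3  77.7] yaw 16.9 err 0.21
square head both [428.   79.1] yaw 17.8 err 0.45
pointed head top [433.7 210.7] yaw 36.2 err 0.88
pointed head side [436.2 209.4] yaw 38.7 err 0.13
pointed head both [435.3 210. ] yaw 38.8 err 0.39Traceback (most recent call last):
  File "run.py", line 17, in <module>
    J[J.index((k,cup,z,a,b))]=np.vstack(tiles)
      ~~~~~~~^^^^^^^^^^^^^^^
ValueError: setting an array element with a sequence. The requested array has an inhomogeneous shape after 1 dimensions. The detected shape was (5,) + inhomogeneous part.
```

```bash
sed -i 's/^for k,cup,z,a,b in J:/Q=[]\nfor k,cup,z,a,b in J:/; s/    J\[J.index.*/    Q.append(np.vstack(tiles))/; s/hstack(J/hstack(Q/g' run.py; python3 run.py
```

```text
square head top [426.7  79.6] yaw 21.5 err 0.63
square head side [429.3  77.7] yaw 16.9 err 0.21
square head both [428.   79.1] yaw 17.8 err 0.45
pointed head top [433.7 210.7] yaw 36.2 err 0.88
pointed head side [436.2 209.4] yaw 38.7 err 0.13
pointed head both [435.3 210. ] yaw 38.8 err 0.39
oblong head top [ 692.3 -112.3] yaw 0.0 err inf
oblong head side [ 692.3 -112.3] yaw 0.0 err inf
oblong head both [ 692.3 -112.3] yaw 0.0 err inf
round head top [ 493.3 -346.1] yaw 4.8 err 1.24
round head side [ 494.5 -344.1] yaw 10.8 err 0.19
round head both [ 494.3 -344.4] yaw 4.5 err 0.63
round cup top [549.7 -53.5] yaw -9.4 err 0.9
round cup side [550.5 -64.7] yaw 7.3 err 0.2
round cup both [550.8 -63.1] yaw 9.6 err 0.49
pointed cup top [ 547.1 -189. ] yaw 188.2 err 0.05
pointed cup side [ 550.  -190.7] yaw 1.6 err 0.15
pointed cup both [ 547.9 -188.5] yaw 188.1 err 0.1
square cup top [435.7 -50.6] yaw 21.9 err 0.01
square cup side [439.6 -56.7] yaw 22.3 err 0.13
square cup both [436.1 -50.6] yaw 113.6 err 0.09
oblong cup top [ 436.1 -170.7] yaw -53.3 err 1.85
oblong cup side [ 575.3 -323.2] yaw 32.0 err 1.0
oblong cup both [ 566.8 -185.2] yaw -33.4 err 1.0fit.py:46: RuntimeWarning: divide by zero encountered in scalar divide
  f=lambda p:sum(np.mean(cv2.GaussianBlur((model(c,k,cup,p,z0,o,n)!=m).astype(np.float32),(0,0),1)) for c,o,m in obs)/sum(m.mean() for _,_,m in obs)
  np.max(np.abs(fsim[0] - fsim[1:])) <= fatol):
```

View pics/fit0.png

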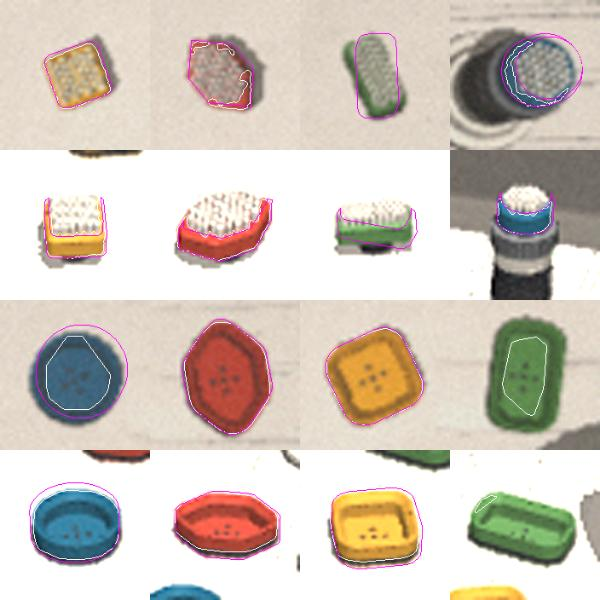

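The tiles show good fits for the square and pointed shapes, but the blue and green masks are too strict, so I loosen them.

```bash
sed -i "s/^hue=.*/hue={'round':(85,125),'square':(12,32),'oblong':(32,92),'pointed':(-12,10)}/; s/h\[...,1\]>110/h[...,1]>(100 if k in('square','pointed') else 75)/" fit.py; python3 run.py
```

```text
square head top [426.6  79.3] yaw 109.6 err 0.56
square head side [429.2  78.4] yaw 16.6 err 0.2
square head both [427.3  79.3] yaw 19.5 err 0.44
pointed head top [434.  210.8] yaw 35.5 err 0.62
pointed head side [436.2 209.5] yaw 38.7 err 0.14
pointed head both [435.  210.1] yaw 38.1 err 0.35
oblong head top [ 693.9 -112.1] yaw 20.3 err 0.94
oblong head side [ 694.1 -112.4] yaw 22.3 err 0.25
oblong head both [ 694.5 -111.8] yaw 20.5 err 0.44
round head top [ 492.9 -344.3] yaw 4.2 err 0.53
round head side [ 495.1 -343.2] yaw 6.2 err 0.14
round head both [ 493.4 -343.8] yaw 4.4 err 0.36
round cup top [544.3 -57.8] yaw 4.9 err 0.11
round cup side [550.4 -64. ] yaw 3.7 err 0.16
round cup both [547.4 -58.8] yaw 9.8 err 0.14
pointed cup top [ 546.9 -188.7] yaw 189.6 err 0.05
pointed cup side [ 550.  -190.8] yaw 183.1 err 0.14
pointed cup both [ 547.9 -188.5] yaw 188.1 err 0.09
square cup top [435.6 -50.6] yaw 22.7 err 0.01
square cup side [439.4 -56.1] yaw 20.8 err 0.12
square cup both [435.8 -50.6] yaw 21.7 err 0.08
oblong cup top [ 435.2 -171.8] yaw -11.1 err 0.08
oblong cup side [ 439.2 -179.5] yaw 166.4 err 0.2
oblong cup both [ 436.4 -172.4] yaw -9.9 err 0.14
```

View pics/fit0.png

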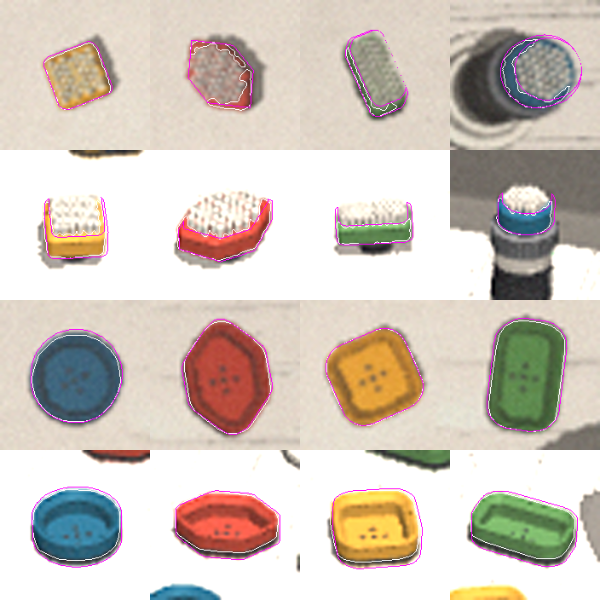

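Run:
```python
from fit import *
T=cams.calibration("top");D=cams.calibration("side")
f=600/176/4
for i,(k,a,b,t,s) in enumerate([('round',(319,194),(265,208),(76,377),(74,532)),('pointed',(368,192),(278,180),(228,376),(222,533)),('square',(318,236),(305,217),(374,377),(377,533)),('oblong',(364,235),(316,189),(526,376),(520,534))]):
    for c,px,q,y0 in((T,a,t,300),(D,b,s,450)):
        p=np.array(px)-22+np.array([q[0]-150*i,q[1]-y0])/3.409-.5; print(k,(back(c,p,.003)*1000).round(1))
from scipy.spatial.transform import Rotation as R
print(R.from_rotvec(robot.sense()["tool_rot"]).as_matrix().round(3))
```

```text
round [548.1 -59.3]
round [550.9 -60.9]
pointed [ 550.  -191.2]
pointed [ 552.6 -187.1]
square [436.3 -51. ]
square [436.4 -54.3]
oblong [ 436.1 -173.4]
oblong [ 440.  -174.6]
[[ 0.919  0.395 -0.001]
 [ 0.395 -0.919  0.001]
 [ 0.    -0.001 -1.   ]]
```

Measured estimates (mm):

| Shape | Cup | Head |
|---|---|---|
| Round | (548,-60) | (494,-344) |
| Pointed | (549,-189), yaw 7° | (435,210), yaw 38° |
| Square | (436.5,-52), yaw 22° | (428,79), yaw 18° |
| Oblong | (437,-173), yaw -10° | (694,-112), yaw 20° |

I start with the scrubber, which is nearest.

Emit:
move_arm([
  {"x": 0.5, "y": -0.04, "gripper": 1},
  {"x": 1, "y": -0.04},
  {"x": 1, "y": -0.04},
  {"x": 1, "y": -0.04},
  {"x": 1, "y": -0.04},
  {"x": 1, "y": -0.04},
  {"x": 1, "y": -0.04},
  {"x": 1, "y": -0.04},
  {"x": 1, "y": -0.04},
  {"x": 1, "y": -0.04},
  {"x": 1, "y": -0.04},
  {"x": 1, "y": -0.04},
  {"x": 1, "y": -0.04},
  {"x": 1, "y": -0.04},
  {"x": 1, "y": -0.04},
  {"x": 0.9, "y": -0.04},
  {"x": 0.5, "y": -0.04},
  {},
], newtons=40)

```text
invalid input
```

```bash
cat > d.py <<'E'
# usage: d.py x y z psi (mm, deg): shift in tool axes (units of 20 mm, turn share) from the present pose
import sys,numpy as np
from bench import robot
from scipy.spatial.transform import Rotation as R
s=robot.sense(); M=R.from_rotvec(s["tool_rot"]).as_matrix(); p=s["tcp_pos"]
t=np.array([float(v) for v in sys.argv[1:4]])/1000; psi=np.degrees(np.arctan2(M[1,0],M[0,0]))
print("t",s["t"],"tcp",np.round(np.array(p)*1000,1),"psi",psi.round(1),"tilt",M[:,2].round(3),"w",round(s["gripper_width"],4),"F",np.round(s["force"],1))
print("shift/20mm",(M.T@(t-p)/.02).round(2))
if len(sys.argv)>4: print("az total",round(-(float(sys.argv[4])-psi)/90,3),"(<=0.095/row)")
E
python3 d.py 494 -344 95
```

```text
t 0.1 tcp [ 207.1 -482.   230.7] psi 23.2 tilt [-0.001  0.001 -1.   ] w 0.0854 F [-0.4 -0.2 -0.3]
shift/20mm [15.9  -0.67  6.79]
```

Emit:
move_arm([
  {"x": 0.5, "y": -0.04, "z": 0, "ax": 0, "ay": 0, "az": 0, "gripper": 1},
  {"x": 1, "y": -0.04, "z": 0, "ax": 0, "ay": 0, "az": 0, "gripper": 1},
  {"x": 1, "y": -0.04, "z": 0, "ax": 0, "ay": 0, "az": 0, "gripper": 1},
  {"x": 1, "y": -0.04, "z": 0, "ax": 0, "ay": 0, "az": 0, "gripper": 1},
  {"x": 1, "y": -0.04, "z": 0, "ax": 0, "ay": 0, "az": 0, "gripper": 1},
  {"x": 1, "y": -0.04, "z": 0, "ax": 0, "ay": 0, "az": 0, "gripper": 1},
  {"x": 1, "y": -0.04, "z": 0, "ax": 0, "ay": 0, "az": 0, "gripper": 1},
  {"x": 1, "y": -0.04, "z": 0, "ax": 0, "ay": 0, "az": 0, "gripper": 1},
  {"x": 1, "y": -0.04, "z": 0, "ax": 0, "ay": 0, "az": 0, "gripper": 1},
  {"x": 1, "y": -0.04, "z": 0, "ax": 0, "ay": 0, "az": 0, "gripper": 1},
  {"x": 1, "y": -0.04, "z": 0, "ax": 0, "ay": 0, "az": 0, "gripper": 1},
  {"x": 1, "y": -0.04, "z": 0, "ax": 0, "ay": 0, "az": 0, "gripper": 1},
  {"x": 1, "y": -0.04, "z": 0, "ax": 0, "ay": 0, "az": 0, "gripper": 1},
  {"x": 1, "y": -0.04, "z": 0, "ax": 0, "ay": 0, "az": 0, "gripper": 1},
  {"x": 1, "y": -0.04, "z": 0, "ax": 0, "ay": 0, "az": 0, "gripper": 1},
  {"x": 0.9, "y": -0.04, "z": 0, "ax": 0, "ay": 0, "az": 0, "gripper": 1},
  {"x": 0.5, "y": -0.04, "z": 0, "ax": 0, "ay": 0, "az": 0, "gripper": 1},
  {"x": 0, "y": 0, "z": 0, "ax": 0, "ay": 0, "az": 0, "gripper": 1},
], newtons=40)

```text
t: 1.9
tcp_pos: [0.495, -0.3435, 0.2309]
tool_rot: [-3.076, -0.635, 0.0]
force: [0.0, 0.5, 0.2]
gripper_width: 0.0857
gripper_force: 0.0
```

```bash
python3 d.py 494 -344 95
```

```text
t 1.9 tcp [ 495.  -343.5  230.9] psi 23.3 tilt [-0.  0. -1.] w 0.0857 F [0.  0.5 0.2]
shift/20mm [-0.06  0.01  6.79]
```

Emit:
move_arm([
  {"x": -0.05, "z": 0.8, "gripper": 1},
  {"z": 1, "gripper": 1},
  {"z": 1, "gripper": 1},
  {"z": 1, "gripper": 1},
  {"z": 1, "gripper": 1},
  {"z": 1, "gripper": 1},
  {"z": 0.7, "gripper": 1},
  {"z": 0.3, "gripper": 1},
  {"z": 0, "gripper": 1},
  {"z": 0, "gripper": 0},
  {"z": 0, "gripper": 0},
  {"z": 0, "gripper": 0},
  {"z": 0, "gripper": 0},
  {"z": 0, "gripper": 0},
  {"z": 0, "gripper": 0},
  {"z": 0, "gripper": 0},
  {"z": 0, "gripper": 0},
], newtons=40)

```text
invalid input
```

```bash
python3 d.py 494 -344 89
python3 - <<'E'
from bench import cams
import cv2
im=cams.read_camera("side")[60:180,240:400]; cv2.imwrite("pics/col1.png",cv2.resize(im,None,fx=4,fy=4,interpolation=2)[...,::-1])
E
```

```text
t 1.9 tcp [ 495.  -343.5  230.9] psi 23.3 tilt [-0.  0. -1.] w 0.0857 F [0.  0.5 0.2]
shift/20mm [-0.06  0.01  7.09]
```

View pics/col1.png

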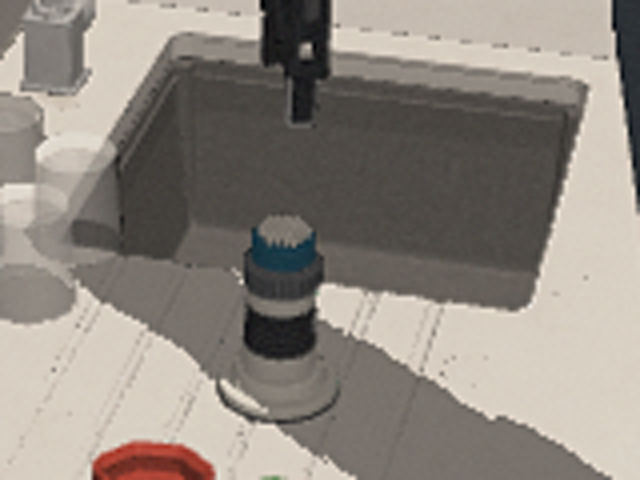

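The crop shows the gripper above the scrubber with the head still locked. Rows need every key, so I descend and grip the collar with full rows.

Emit:
move_arm([
  {"x": -0.05, "y": 0, "z": 0.8, "ax": 0, "ay": 0, "az": 0, "gripper": 1},
  {"x": 0, "y": 0, "z": 1, "ax": 0, "ay": 0, "az": 0, "gripper": 1},
  {"x": 0, "y": 0, "z": 1, "ax": 0, "ay": 0, "az": 0, "gripper": 1},
  {"x": 0, "y": 0, "z": 1, "ax": 0, "ay": 0, "az": 0, "gripper": 1},
  {"x": 0, "y": 0, "z": 1, "ax": 0, "ay": 0, "az": 0, "gripper": 1},
  {"x": 0, "y": 0, "z": 1, "ax": 0, "ay": 0, "az": 0, "gripper": 1},
  {"x": 0, "y": 0, "z": 0.7, "ax": 0, "ay": 0, "az": 0, "gripper": 1},
  {"x": 0, "y": 0, "z": 0.3, "ax": 0, "ay": 0, "az": 0, "gripper": 1},
  {"x": 0, "y": 0, "z": 0, "ax": 0, "ay": 0, "az": 0, "gripper": 0},
  {"x": 0, "y": 0, "z": 0, "ax": 0, "ay": 0, "az": 0, "gripper": 0},
  {"x": 0, "y": 0, "z": 0, "ax": 0, "ay": 0, "az": 0, "gripper": 0},
  {"x": 0, "y": 0, "z": 0, "ax": 0, "ay": 0, "az": 0, "gripper": 0},
  {"x": 0, "y": 0, "z": 0, "ax": 0, "ay": 0, "az": 0, "gripper": 0},
  {"x": 0, "y": 0, "z": 0, "ax": 0, "ay": 0, "az": 0, "gripper": 0},
], newtons=40)

```text
t: 3.35
tcp_pos: [0.4912, -0.3415, 0.0953]
tool_rot: [-3.07, -0.634, 0.003]
force: [-4.5, 13.0, 1.5]
gripper_width: 0.0564
gripper_force: 42.1
```

```bash
python3 d.py 494 -344 89
```

```text
t 3.35 tcp [ 491.2 -341.5   95.3] psi 23.3 tilt [-0.003  0.006 -1.   ] w 0.0564 F [-4.5 13.   1.5]
shift/20mm [0.08 0.17 0.31]
```

Collar gripped. I now slide it down about 6 mm, easing the sideways load.

Emit:
move_arm([
  {"x": 0, "y": -0.2, "z": 0, "ax": 0, "ay": 0, "az": 0, "gripper": 0},
  {"x": 0, "y": 0, "z": 0.1, "ax": 0, "ay": 0, "az": 0, "gripper": 0},
  {"x": 0, "y": 0, "z": 0.1, "ax": 0, "ay": 0, "az": 0, "gripper": 0},
  {"x": 0, "y": 0, "z": 0.1, "ax": 0, "ay": 0, "az": 0, "gripper": 0},
  {"x": 0, "y": 0, "z": 0, "ax": 0, "ay": 0, "az": 0, "gripper": 0},
  {"x": 0, "y": 0, "z": 0, "ax": 0, "ay": 0, "az": 0, "gripper": 0},
  {"x": 0, "y": 0, "z": 0, "ax": 0, "ay": 0, "az": 0, "gripper": 0},
])

```text
t: 4.05
tcp_pos: [0.4913, -0.3413, 0.0919]
tool_rot: [3.076, 0.632, 0.002]
force: [-7.3, 3.7, 18.3]
gripper_width: 0.056
gripper_force: 44.0
```

```bash
python3 d.py 494 -344 95
python3 - <<'E'
from bench import cams
import cv2
im=cams.read_camera("side")[60:180,240:400]; cv2.imwrite("pics/col2.png",cv2.resize(im,None,fx=4,fy=4,interpolation=2)[...,::-1])
E
```

```text
t 4.05 tcp [ 491.3 -341.3   91.9] psi 23.2 tilt [ 0.001 -0.001 -1.   ] w 0.056 F [-7.3  3.7 18.3]
shift/20mm [ 0.07  0.18 -0.16]
```

View pics/col2.png

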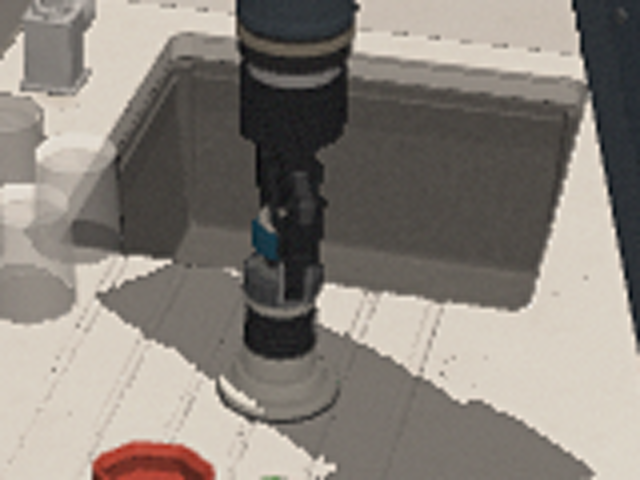

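The picture suggests that the blue head has risen about 3 px. I press 2 mm more to be sure, then release.

Emit:
move_arm([
  {"x": 0, "y": 0, "z": 0.1, "ax": 0, "ay": 0, "az": 0, "gripper": 0},
  {"x": 0, "y": 0, "z": 0.05, "ax": 0, "ay": 0, "az": 0, "gripper": 0},
  {"x": 0, "y": 0, "z": 0, "ax": 0, "ay": 0, "az": 0, "gripper": 0},
  {"x": 0, "y": 0, "z": 0, "ax": 0, "ay": 0, "az": 0, "gripper": 0},
])

```text
t: 4.5
tcp_pos: [0.4914, -0.3413, 0.0915]
tool_rot: [3.074, 0.632, 0.004]
force: [-14.6, 8.2, 42.1]
gripper_width: 0.0558
gripper_force: 46.1
```

Emit:
move_arm([
  {"x": 0, "y": 0, "z": 0, "ax": 0, "ay": 0, "az": 0, "gripper": 1},
  {"x": 0, "y": 0, "z": 0, "ax": 0, "ay": 0, "az": 0, "gripper": 1},
  {"x": 0, "y": 0, "z": 0, "ax": 0, "ay": 0, "az": 0, "gripper": 1},
  {"x": 0, "y": 0, "z": -0.5, "ax": 0, "ay": 0, "az": 0, "gripper": 1},
  {"x": 0, "y": 0, "z": -1, "ax": 0, "ay": 0, "az": 0, "gripper": 1},
  {"x": 0, "y": 0, "z": 0, "ax": 0, "ay": 0, "az": 0, "gripper": 1},
])

```text
t: 5.1
tcp_pos: [0.4929, -0.3419, 0.1188]
tool_rot: [3.075, 0.633, 0.004]
force: [0.3, -0.6, -0.4]
gripper_width: 0.0855
gripper_force: 0.0
```

```bash
python3 d.py 491 -341 128
python3 - <<'E'
from fit import *
a=cams.read_camera("side"); im=a[60:180,240:400]; cv2.imwrite("pics/col3.png",cv2.resize(im,None,fx=4,fy=4,interpolation=2)[...,::-1])
E
```

```text
t 5.1 tcp [ 492.9 -341.9  118.8] psi 23.3 tilt [ 0.003 -0.002 -1.   ] w 0.0855 F [ 0.3 -0.6 -0.4]
shift/20mm [-0.07 -0.08 -0.46]
```

View pics/col3.png

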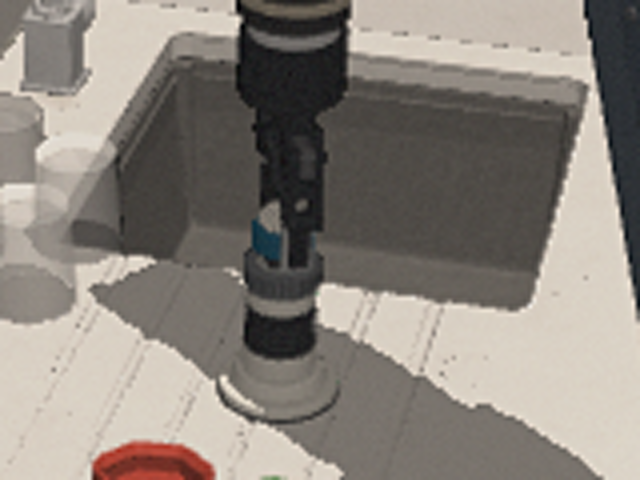

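Ejected: the head stands about 4 px higher, and the collar has sprung back. I now grip the shell and lift.

Emit:
move_arm([
  {"x": -0.07, "y": -0.1, "z": -0.46, "ax": 0, "ay": 0, "az": 0, "gripper": 1},
  {"x": 0, "y": 0, "z": 0, "ax": 0, "ay": 0, "az": 0, "gripper": 0},
  {"x": 0, "y": 0, "z": 0, "ax": 0, "ay": 0, "az": 0, "gripper": 0},
  {"x": 0, "y": 0, "z": 0, "ax": 0, "ay": 0, "az": 0, "gripper": 0},
  {"x": 0, "y": 0, "z": 0, "ax": 0, "ay": 0, "az": 0, "gripper": 0},
  {"x": 0, "y": 0, "z": 0, "ax": 0, "ay": 0, "az": 0, "gripper": 0},
  {"x": 0, "y": 0, "z": 0, "ax": 0, "ay": 0, "az": 0, "gripper": 0},
])

```text
t: 5.85
tcp_pos: [0.4894, -0.3397, 0.1254]
tool_rot: [-3.077, -0.633, 0.0]
force: [-1.3, 0.9, 2.5]
gripper_width: 0.0467
gripper_force: 42.0
```

Emit:
move_arm([
  {"x": 0, "y": 0, "z": -0.3, "ax": 0, "ay": 0, "az": 0, "gripper": 0},
  {"x": 0, "y": 0, "z": -0.5, "ax": 0, "ay": 0, "az": 0, "gripper": 0},
  {"x": 0, "y": 0, "z": -1, "ax": 0, "ay": 0, "az": 0, "gripper": 0},
  {"x": 0, "y": 0, "z": -1, "ax": 0, "ay": 0, "az": 0, "gripper": 0},
  {"x": 0, "y": 0, "z": -0.5, "ax": 0, "ay": 0, "az": 0, "gripper": 0},
  {"x": 0, "y": 0, "z": 0, "ax": 0, "ay": 0, "az": 0, "gripper": 0},
])

```text
t: 6.45
tcp_pos: [0.4902, -0.3403, 0.1933]
tool_rot: [3.075, 0.633, 0.003]
force: [0.5, 0.7, -0.8]
gripper_width: 0.0464
gripper_force: 42.0
```

```bash
python3 d.py 548 -60 60
python3 - <<'E'
from fit import *
a=cams.read_camera("side"); im=a[60:180,240:400]; cv2.imwrite("pics/col4.png",cv2.resize(im,None,fx=4,fy=4,interpolation=2)[...,::-1])
E
```

```text
t 6.45 tcp [ 490.2 -340.3  193.3] psi 23.2 tilt [ 0.002 -0.002 -1.   ] w 0.0464 F [ 0.5  0.7 -0.8]
shift/20mm [  8.18 -11.75   6.65]
```

View pics/col4.png

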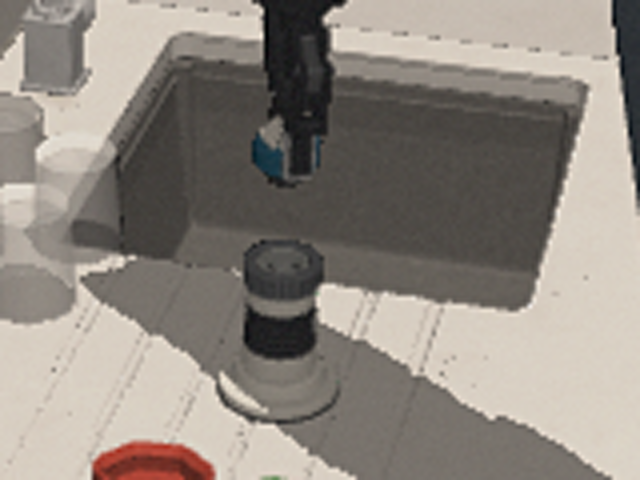

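The round head is held clear of the scrubber. I move over the blue cup.

Emit:
move_arm([
  {"x": 0.34, "y": -0.49, "z": 0, "ax": 0, "ay": 0, "az": 0, "gripper": 0},
  {"x": 0.68, "y": -0.98, "z": 0, "ax": 0, "ay": 0, "az": 0, "gripper": 0},
  {"x": 0.68, "y": -0.98, "z": 0, "ax": 0, "ay": 0, "az": 0, "gripper": 0},
  {"x": 0.68, "y": -0.98, "z": 0, "ax": 0, "ay": 0, "az": 0, "gripper": 0},
  {"x": 0.68, "y": -0.98, "z": 0.6, "ax": 0, "ay": 0, "az": 0, "gripper": 0},
  {"x": 0.68, "y": -0.98, "z": 0.8, "ax": 0, "ay": 0, "az": 0, "gripper": 0},
  {"x": 0.68, "y": -0.98, "z": 0.8, "ax": 0, "ay": 0, "az": 0, "gripper": 0},
  {"x": 0.68, "y": -0.98, "z": 0.8, "ax": 0, "ay": 0, "az": 0, "gripper": 0},
  {"x": 0.68, "y": -0.98, "z": 0.8, "ax": 0, "ay": 0, "az": 0, "gripper": 0},
  {"x": 0.68, "y": -0.98, "z": 0.8, "ax": 0, "ay": 0, "az": 0, "gripper": 0},
  {"x": 0.68, "y": -0.98, "z": 0.8, "ax": 0, "ay": 0, "az": 0, "gripper": 0},
  {"x": 0.68, "y": -0.98, "z": 0.8, "ax": 0, "ay": 0, "az": 0, "gripper": 0},
  {"x": 0.34, "y": -0.49, "z": 0.2, "ax": 0, "ay": 0, "az": 0, "gripper": 0},
  {"x": 0, "y": 0, "z": 0, "ax": 0, "ay": 0, "az": 0, "gripper": 0},
])

```text
t: 7.9
tcp_pos: [0.5457, -0.0575, 0.0625]
tool_rot: [-3.075, -0.636, 0.004]
force: [-0.3, -0.8, 0.1]
gripper_width: 0.0468
gripper_force: 42.0
```

```bash
python3 d.py 548 -60 36
python3 - <<'E'
from fit import *
a=cams.read_camera("side"); b=cams.read_camera("top")
im=a[140:260,200:340]; im2=b[140:260,250:390]
cv2.imwrite("pics/cup1.png",cv2.resize(np.hstack([im,im2]),None,fx=2.8,fy=2.8,interpolation=2)[...,::-1])
E
```

```text
t 7.9 tcp [545.7 -57.5  62.5] psi 23.4 tilt [-0.002  0.001 -1.   ] w 0.0468 F [-0.3 -0.8  0.1]
shift/20mm [0.06 0.16 1.33]
```

View pics/cup1.png

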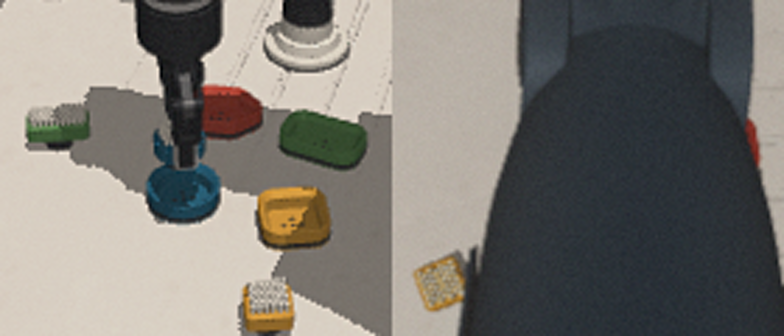

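Head over the blue cup. I nudge slightly, lower until the fingertips are just above the rim, and release.

Emit:
move_arm([
  {"x": 0.02, "y": 0.07, "z": 0.9, "ax": 0, "ay": 0, "az": 0, "gripper": 0},
  {"x": 0, "y": 0, "z": 0.6, "ax": 0, "ay": 0, "az": 0, "gripper": 0},
  {"x": 0, "y": 0, "z": 0.3, "ax": 0, "ay": 0, "az": 0, "gripper": 0},
  {"x": 0, "y": 0, "z": 0.15, "ax": 0, "ay": 0, "az": 0, "gripper": 0},
  {"x": 0, "y": 0, "z": 0, "ax": 0, "ay": 0, "az": 0, "gripper": 0},
])

```text
t: 8.5
tcp_pos: [0.5473, -0.0606, 0.0244]
tool_rot: [-3.077, -0.632, 0.001]
force: [-0.6, 0.7, -0.6]
gripper_width: 0.0466
gripper_force: 42.0
```

Emit:
move_arm([
  {"x": 0, "y": 0, "z": 0.1, "ax": 0, "ay": 0, "az": 0, "gripper": 0},
  {"x": 0, "y": 0, "z": 0.05, "ax": 0, "ay": 0, "az": 0, "gripper": 0},
  {"x": 0, "y": 0, "z": 0, "ax": 0, "ay": 0, "az": 0, "gripper": 0},
])

```text
t: 8.8
tcp_pos: [0.5476, -0.0603, 0.0216]
tool_rot: [-3.077, -0.633, -0.0]
force: [0.0, 0.7, 0.2]
gripper_width: 0.0467
gripper_force: 42.0
```

Emit:
move_arm([
  {"x": 0, "y": 0, "z": 0.1, "ax": 0, "ay": 0, "az": 0, "gripper": 0},
  {"x": 0, "y": 0, "z": 0.0, "ax": 0, "ay": 0, "az": 0, "gripper": 0},
  {"x": 0, "y": 0, "z": 0, "ax": 0, "ay": 0, "az": 0, "gripper": 0.75},
  {"x": 0, "y": 0, "z": 0, "ax": 0, "ay": 0, "az": 0, "gripper": 0.75},
  {"x": 0, "y": 0, "z": 0, "ax": 0, "ay": 0, "az": 0, "gripper": 0.75},
  {"x": 0, "y": 0, "z": -0.5, "ax": 0, "ay": 0, "az": 0, "gripper": 0.75},
  {"x": 0, "y": 0, "z": -1, "ax": 0, "ay": 0, "az": 0, "gripper": 0.75},
  {"x": 0, "y": 0, "z": -1, "ax": 0, "ay": 0, "az": 0, "gripper": 0.75},
  {"x": 0, "y": 0, "z": 0, "ax": 0, "ay": 0, "az": 0, "gripper": 0.75},
])

```text
t: 9.7
tcp_pos: [0.5493, -0.0605, 0.0725]
tool_rot: [3.076, 0.633, 0.007]
force: [0.1, -0.3, 0.7]
gripper_width: 0.0642
gripper_force: 0.0
```

```bash
python3 d.py 428 79 70 18.5
python3 - <<'E'
from fit import *
a=cams.read_camera("side")
cv2.imwrite("pics/cup2.png",cv2.resize(a[140:260,200:340],None,fx=4,fy=4,interpolation=2)[...,::-1])
D=cams.calibration("side")
print(fit([(D,a,(265,208))],'square',0,(.428,.079)) if 0 else '')
E
```

```text
t 9.7 tcp [549.3 -60.5  72.5] psi 23.3 tilt [ 0.004 -0.    -1.   ] w 0.0642 F [ 0.1 -0.3  0.7]
shift/20mm [-2.82 -8.8   0.09]
az total 0.053 (<=0.095/row)
```

View pics/cup2.png

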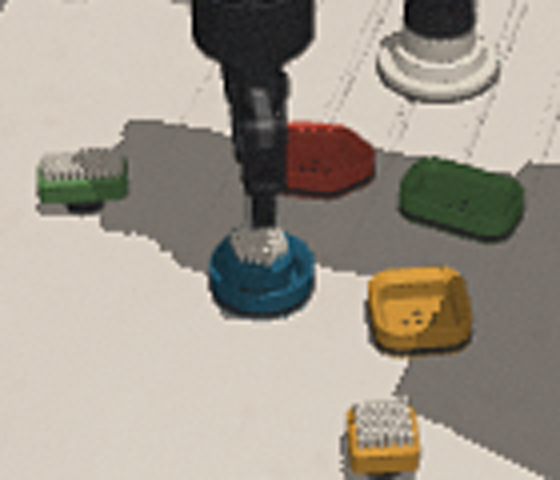

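The round head sits in the blue cup with its bristles level; I check that again later. Next is the square head.

Emit:
move_arm([
  {"x": -0.15, "y": -0.47, "z": 0, "ax": 0, "ay": 0, "az": 0.01, "gripper": 1},
  {"x": -0.3, "y": -0.95, "z": 0, "ax": 0, "ay": 0, "az": 0.01, "gripper": 1},
  {"x": -0.3, "y": -0.95, "z": 0, "ax": 0, "ay": 0, "az": 0.01, "gripper": 1},
  {"x": -0.3, "y": -0.95, "z": 0, "ax": 0, "ay": 0, "az": 0.02, "gripper": 1},
  {"x": -0.3, "y": -0.95, "z": 0, "ax": 0, "ay": 0, "az": 0, "gripper": 1},
  {"x": -0.3, "y": -0.95, "z": 0, "ax": 0, "ay": 0, "az": 0, "gripper": 1},
  {"x": -0.3, "y": -0.95, "z": 0, "ax": 0, "ay": 0, "az": 0, "gripper": 1},
  {"x": -0.3, "y": -0.95, "z": 0, "ax": 0, "ay": 0, "az": 0, "gripper": 1},
  {"x": -0.3, "y": -0.95, "z": 0, "ax": 0, "ay": 0, "az": 0, "gripper": 1},
  {"x": -0.2, "y": -0.5, "z": 0, "ax": 0, "ay": 0, "az": 0, "gripper": 1},
  {"x": 0, "y": 0, "z": 0, "ax": 0, "ay": 0, "az": 0, "gripper": 1},
])

```text
t: 10.85
tcp_pos: [0.4359, 0.0828, 0.069]
tool_rot: [-3.099, -0.514, 0.003]
force: [-0.7, 0.1, 0.7]
gripper_width: 0.0852
gripper_force: 0.0
```

```bash
python3 d.py 428 79 17 18.5
```

```text
t 10.85 tcp [435.9  82.8  69. ] psi 18.8 tilt [-0.002 -0.    -1.   ] w 0.0852 F [-0.7  0.1  0.7]
shift/20mm [-0.43  0.05  2.6 ]
az total 0.004 (<=0.095/row)
```

Emit:
move_arm([
  {"x": -0.43, "y": 0.05, "z": 0.6, "ax": 0, "ay": 0, "az": 0, "gripper": 1},
  {"x": 0, "y": 0, "z": 1, "ax": 0, "ay": 0, "az": 0, "gripper": 1},
  {"x": 0, "y": 0, "z": 0.7, "ax": 0, "ay": 0, "az": 0, "gripper": 1},
  {"x": 0, "y": 0, "z": 0.3, "ax": 0, "ay": 0, "az": 0, "gripper": 1},
  {"x": 0, "y": 0, "z": 0, "ax": 0, "ay": 0, "az": 0, "gripper": 0},
  {"x": 0, "y": 0, "z": 0, "ax": 0, "ay": 0, "az": 0, "gripper": 0},
  {"x": 0, "y": 0, "z": 0, "ax": 0, "ay": 0, "az": 0, "gripper": 0},
  {"x": 0, "y": 0, "z": 0, "ax": 0, "ay": 0, "az": 0, "gripper": 0},
  {"x": 0, "y": 0, "z": 0, "ax": 0, "ay": 0, "az": 0, "gripper": 0},
  {"x": 0, "y": 0, "z": 0, "ax": 0, "ay": 0, "az": 0, "gripper": 0},
  {"x": 0, "y": 0, "z": 0, "ax": 0, "ay": 0, "az": 0, "gripper": 0},
])

```text
t: 11.95
tcp_pos: [0.4303, 0.0784, 0.0183]
tool_rot: [3.1, 0.512, 0.002]
force: [-1.4, -0.4, 5.7]
gripper_width: 0.0408
gripper_force: 40.4
```

```bash
python3 d.py 436.5 -52 60 21.9
```

```text
t 11.95 tcp [430.3  78.4  18.3] psi 18.8 tilt [ 0.002  0.    -1.   ] w 0.0408 F [-1.4 -0.4  5.7]
shift/20mm [-1.8   6.28 -2.08]
az total -0.035 (<=0.095/row)
```

Emit:
move_arm([
  {"x": 0, "y": 0, "z": -0.4, "ax": 0, "ay": 0, "az": 0, "gripper": 0},
  {"x": 0, "y": 0, "z": -1, "ax": 0, "ay": 0, "az": 0, "gripper": 0},
  {"x": -0.2, "y": 0.5, "z": -0.6, "ax": 0, "ay": 0, "az": -0.01, "gripper": 0},
  {"x": -0.27, "y": 0.95, "z": 0, "ax": 0, "ay": 0, "az": -0.025, "gripper": 0},
  {"x": -0.27, "y": 0.95, "z": 0, "ax": 0, "ay": 0, "az": 0, "gripper": 0},
  {"x": -0.27, "y": 0.95, "z": 0, "ax": 0, "ay": 0, "az": 0, "gripper": 0},
  {"x": -0.27, "y": 0.95, "z": 0, "ax": 0, "ay": 0, "az": 0, "gripper": 0},
  {"x": -0.27, "y": 0.95, "z": 0, "ax": 0, "ay": 0, "az": 0, "gripper": 0},
  {"x": -0.2, "y": 0.7, "z": 0, "ax": 0, "ay": 0, "az": 0, "gripper": 0},
  {"x": 0, "y": 0.3, "z": 0, "ax": 0, "ay": 0, "az": 0, "gripper": 0},
  {"x": 0, "y": 0, "z": 0, "ax": 0, "ay": 0, "az": 0, "gripper": 0},
])

```text
t: 13.05
tcp_pos: [0.4429, -0.0511, 0.058]
tool_rot: [3.085, 0.595, 0.001]
force: [-0.3, 0.3, -0.8]
gripper_width: 0.0409
gripper_force: 40.9
```

```bash
python3 d.py 437.5 -51.6 21 21.9;  python3 - <<'E'
from fit import *
a=cams.read_camera("side")
cv2.imwrite("pics/cup3.png",cv2.resize(a[150:270,200:360],None,fx=4,fy=4,interpolation=2)[...,::-1])
E
```

```text
t 13.05 tcp [442.9 -51.1  58. ] psi 21.8 tilt [ 0.001  0.    -1.   ] w 0.0409 F [-0.3  0.3 -0.8]
shift/20mm [-0.26 -0.08  1.85]
az total -0.001 (<=0.095/row)
```

View pics/cup3.png

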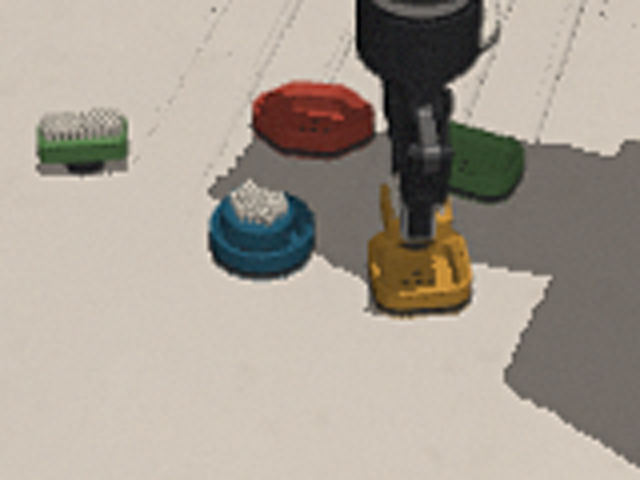

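The square head hangs over the yellow cup, columns 382–452 against 370–470. I correct x and lower.

Emit:
move_arm([
  {"x": -0.2, "y": -0.06, "z": 0.5, "ax": 0, "ay": 0, "az": 0, "gripper": 0},
  {"x": 0, "y": 0, "z": 0.7, "ax": 0, "ay": 0, "az": 0, "gripper": 0},
  {"x": 0, "y": 0, "z": 0.3, "ax": 0, "ay": 0, "az": 0, "gripper": 0},
  {"x": 0, "y": 0, "z": 0.2, "ax": 0, "ay": 0, "az": 0, "gripper": 0},
  {"x": 0, "y": 0, "z": 0.1, "ax": 0, "ay": 0, "az": 0, "gripper": 0},
  {"x": 0, "y": 0, "z": 0, "ax": 0, "ay": 0, "az": 0, "gripper": 0},
])

```text
t: 13.7
tcp_pos: [0.4383, -0.0508, 0.0216]
tool_rot: [-3.084, -0.597, 0.0]
force: [0.1, -0.9, -0.7]
gripper_width: 0.0409
gripper_force: 40.9
```

```bash
python3 d.py 437.5 -51.6 21 21.9
```

```text
t 13.7 tcp [438.3 -50.8  21.6] psi 21.9 tilt [-0.  0. -1.] w 0.0409 F [ 0.1 -0.9 -0.7]
shift/20mm [-0.05  0.02  0.03]
az total 0.0 (<=0.095/row)
```

The head is already at floor height inside the well without contact. I release it and lift.

Emit:
move_arm([
  {"x": 0, "y": 0, "z": 0, "ax": 0, "ay": 0, "az": 0, "gripper": 0.7},
  {"x": 0, "y": 0, "z": 0, "ax": 0, "ay": 0, "az": 0, "gripper": 0.7},
  {"x": 0, "y": 0, "z": 0, "ax": 0, "ay": 0, "az": 0, "gripper": 0.7},
  {"x": 0, "y": 0, "z": -0.5, "ax": 0, "ay": 0, "az": 0, "gripper": 0.7},
  {"x": 0, "y": 0, "z": -1, "ax": 0, "ay": 0, "az": 0, "gripper": 0.7},
  {"x": 0, "y": 0, "z": -1, "ax": 0, "ay": 0, "az": 0, "gripper": 0.7},
  {"x": 0, "y": 0, "z": 0, "ax": 0, "ay": 0, "az": 0, "gripper": 0.7},
])

```text
t: 14.4
tcp_pos: [0.44, -0.0513, 0.0742]
tool_rot: [3.083, 0.596, 0.007]
force: [0.6, 0.9, 0.2]
gripper_width: 0.06
gripper_force: 0.0
```

```bash
python3 d.py 435 210 72 38
```

```text
t 14.4 tcp [440.  -51.3  74.2] psi 21.9 tilt [ 0.004 -0.    -1.   ] w 0.06 F [0.6 0.9 0.2]
shift/20mm [  4.64 -12.22   0.1 ]
az total -0.179 (<=0.095/row)
```

Emit:
move_arm([
  {"x": 0.19, "y": -0.49, "z": 0, "ax": 0, "ay": 0, "az": 0, "gripper": 0.7},
  {"x": 0.37, "y": -0.98, "z": 0, "ax": 0, "ay": 0, "az": 0, "gripper": 1},
  {"x": 0.37, "y": -0.98, "z": 0, "ax": 0, "ay": 0, "az": 0, "gripper": 1},
  {"x": 0.37, "y": -0.98, "z": 0, "ax": 0, "ay": 0, "az": 0, "gripper": 1},
  {"x": 0.37, "y": -0.98, "z": 0, "ax": 0, "ay": 0, "az": 0, "gripper": 1},
  {"x": 0.37, "y": -0.98, "z": 0, "ax": 0, "ay": 0, "az": 0, "gripper": 1},
  {"x": 0.37, "y": -0.98, "z": 0, "ax": 0, "ay": 0, "az": 0, "gripper": 1},
  {"x": 0.37, "y": -0.98, "z": 0, "ax": 0, "ay": 0, "az": 0, "gripper": 1},
  {"x": 0.37, "y": -0.98, "z": 0, "ax": 0, "ay": 0, "az": 0, "gripper": 1},
  {"x": 0.37, "y": -0.98, "z": 0, "ax": 0, "ay": 0, "az": 0, "gripper": 1},
  {"x": 0.37, "y": -0.98, "z": 0, "ax": 0, "ay": 0, "az": 0, "gripper": 1},
  {"x": 0.37, "y": -0.98, "z": 0, "ax": 0, "ay": 0, "az": 0, "gripper": 1},
  {"x": 0.37, "y": -0.98, "z": 0, "ax": 0, "ay": 0, "az": 0, "gripper": 1},
  {"x": 0, "y": 0, "z": 0, "ax": 0, "ay": 0, "az": -0.06, "gripper": 1},
  {"x": 0, "y": 0, "z": 0, "ax": 0, "ay": 0, "az": -0.06, "gripper": 1},
  {"x": 0, "y": 0, "z": 0, "ax": 0, "ay": 0, "az": -0.06, "gripper": 1},
  {"x": 0, "y": 0, "z": 0, "ax": 0, "ay": 0, "az": 0, "gripper": 1},
  {"x": 0, "y": 0, "z": 0, "ax": 0, "ay": 0, "az": 0, "gripper": 1},
])

```text
t: 16.2
tcp_pos: [0.4398, 0.1938, 0.0715]
tool_rot: [-2.944, -1.052, 0.002]
force: [-0.4, 0.2, -1.2]
gripper_width: 0.0852
gripper_force: 0.0
```

```bash
python3 d.py 435 210 17.5 38
```

```text
t 16.2 tcp [439.8 193.8  71.5] psi 39.3 tilt [-0.006  0.014 -1.   ] w 0.0852 F [-0.4  0.2 -1.2]
shift/20mm [ 0.32 -0.74  2.71]
az total 0.015 (<=0.095/row)
```

Emit:
move_arm([
  {"x": 0.32, "y": -0.74, "z": 0.3, "ax": 0, "ay": 0, "az": 0.015, "gripper": 1},
  {"x": 0, "y": 0, "z": 0.3, "ax": 0, "ay": 0, "az": 0, "gripper": 1},
  {"x": 0, "y": 0, "z": 0, "ax": 0, "ay": 0, "az": 0, "gripper": 1},
  {"x": 0, "y": 0, "z": 0, "ax": 0, "ay": 0, "az": 0, "gripper": 1},
])

```text
t: 16.6
tcp_pos: [0.435, 0.2092, 0.0597]
tool_rot: [-2.955, -1.021, 0.003]
force: [0.1, -0.3, 0.8]
gripper_width: 0.0854
gripper_force: 0.0
```

```bash
python3 d.py 435 210 17.5 38; python3 -c "
from bench import robot;print(robot.sense()['joint_positions'])"
```

```text
t 16.6 tcp [435.  209.2  59.7] psi 38.1 tilt [-0.007  0.013 -1.   ] w 0.0854 F [ 0.1 -0.3  0.8]
shift/20mm [ 0.02 -0.    2.11]
az total 0.001 (<=0.095/row)
[ 0.43878878  0.29243145 -0.41318377  0.86544842  0.01479858  2.91480969]
```

Emit:
move_arm([
  {"x": 0, "y": 0, "z": 0.6, "ax": -0.009, "ay": -0.002, "az": 0, "gripper": 1},
  {"x": 0, "y": 0, "z": 0.8, "ax": 0, "ay": 0, "az": 0, "gripper": 1},
  {"x": 0, "y": 0, "z": 0.5, "ax": 0, "ay": 0, "az": 0, "gripper": 1},
  {"x": 0, "y": 0, "z": 0.2, "ax": 0, "ay": 0, "az": 0, "gripper": 1},
  {"x": 0, "y": 0, "z": 0, "ax": 0, "ay": 0, "az": 0, "gripper": 0},
  {"x": 0, "y": 0, "z": 0, "ax": 0, "ay": 0, "az": 0, "gripper": 0},
  {"x": 0, "y": 0, "z": 0, "ax": 0, "ay": 0, "az": 0, "gripper": 0},
  {"x": 0, "y": 0, "z": 0, "ax": 0, "ay": 0, "az": 0, "gripper": 0},
  {"x": 0, "y": 0, "z": 0, "ax": 0, "ay": 0, "az": 0, "gripper": 0},
  {"x": 0, "y": 0, "z": 0, "ax": 0, "ay": 0, "az": 0, "gripper": 0},
  {"x": 0, "y": 0, "z": 0, "ax": 0, "ay": 0, "az": 0, "gripper": 0},
])

```text
t: 17.7
tcp_pos: [0.4355, 0.2099, 0.0187]
tool_rot: [-2.968, -1.027, -0.003]
force: [-1.5, -0.2, 5.6]
gripper_width: 0.039
gripper_force: 40.3
```

```bash
python3 d.py 549 -189 75 7
```

```text
t 17.7 tcp [435.5 209.9  18.7] psi 38.2 tilt [ 0.001  0.001 -1.   ] w 0.039 F [-1.5 -0.2  5.6]
shift/20mm [-7.86 19.19 -2.83]
az total 0.346 (<=0.095/row)
```

Emit:
move_arm([
  {"x": 0, "y": 0, "z": -0.4, "ax": 0, "ay": 0, "az": 0, "gripper": 0},
  {"x": 0, "y": 0, "z": -1, "ax": 0, "ay": 0, "az": 0, "gripper": 0},
  {"x": -0.2, "y": 0.5, "z": -1, "ax": 0, "ay": 0, "az": 0, "gripper": 0},
  {"x": -0.4, "y": 0.98, "z": -0.6, "ax": 0, "ay": 0, "az": 0, "gripper": 0},
  {"x": -0.4, "y": 0.98, "z": 0, "ax": 0, "ay": 0, "az": 0, "gripper": 0},
  {"x": -0.4, "y": 0.98, "z": 0, "ax": 0, "ay": 0, "az": 0, "gripper": 0},
  {"x": -0.4, "y": 0.98, "z": 0, "ax": 0, "ay": 0, "az": 0, "gripper": 0},
  {"x": -0.4, "y": 0.98, "z": 0, "ax": 0, "ay": 0, "az": 0, "gripper": 0},
  {"x": -0.4, "y": 0.98, "z": 0, "ax": 0, "ay": 0, "az": 0, "gripper": 0},
  {"x": -0.4, "y": 0.98, "z": 0, "ax": 0, "ay": 0, "az": 0, "gripper": 0},
  {"x": -0.4, "y": 0.98, "z": 0, "ax": 0, "ay": 0, "az": 0, "gripper": 0},
  {"x": -0.4, "y": 0.98, "z": 0, "ax": 0, "ay": 0, "az": 0, "gripper": 0},
  {"x": -0.4, "y": 0.98, "z": 0, "ax": 0, "ay": 0, "az": 0, "gripper": 0},
  {"x": -0.4, "y": 0.98, "z": 0, "ax": 0, "ay": 0, "az": 0, "gripper": 0},
  {"x": -0.4, "y": 0.98, "z": 0, "ax": 0, "ay": 0, "az": 0, "gripper": 0},
  {"x": -0.4, "y": 0.98, "z": 0, "ax": 0, "ay": 0, "az": 0, "gripper": 0},
  {"x": -0.4, "y": 0.98, "z": 0, "ax": 0, "ay": 0, "az": 0, "gripper": 0},
  {"x": -0.4, "y": 0.98, "z": 0, "ax": 0, "ay": 0, "az": 0, "gripper": 0},
  {"x": -0.4, "y": 0.98, "z": 0, "ax": 0, "ay": 0, "az": 0, "gripper": 0},
  {"x": -0.4, "y": 0.98, "z": 0, "ax": 0, "ay": 0, "az": 0, "gripper": 0},
])

```text
t: 19.7
tcp_pos: [0.5373, -0.1475, 0.0783]
tool_rot: [-2.969, -1.027, -0.001]
force: [1.1, -0.2, -1.0]
gripper_width: 0.0389
gripper_force: 40.6
```

Emit:
move_arm([
  {"x": -0.4, "y": 0.98, "z": 0, "ax": 0, "ay": 0, "az": 0, "gripper": 0},
  {"x": -0.2, "y": 0.9, "z": 0, "ax": 0, "ay": 0, "az": 0, "gripper": 0},
  {"x": 0, "y": 0, "z": 0, "ax": 0, "ay": 0, "az": 0.085, "gripper": 0},
  {"x": 0, "y": 0, "z": 0, "ax": 0, "ay": 0, "az": 0.085, "gripper": 0},
  {"x": 0, "y": 0, "z": 0, "ax": 0, "ay": 0, "az": 0.085, "gripper": 0},
  {"x": 0, "y": 0, "z": 0, "ax": 0, "ay": 0, "az": 0.085, "gripper": 0},
  {"x": 0, "y": 0, "z": 0, "ax": 0, "ay": 0, "az": 0, "gripper": 0},
])

```text
t: 20.4
tcp_pos: [0.5509, -0.1836, 0.0782]
tool_rot: [-3.134, -0.204, -0.001]
force: [0.4, -0.0, -0.5]
gripper_width: 0.039
gripper_force: 40.6
```

```bash
python3 d.py 549.5 -189 50 7
```

```text
t 20.4 tcp [ 550.9 -183.6   78.2] psi 7.4 tilt [ 0.001  0.001 -1.   ] w 0.039 F [ 0.4 -0.  -0.5]
shift/20mm [-0.1   0.26  1.41]
az total 0.005 (<=0.095/row)
```

Emit:
move_arm([
  {"x": -0.08, "y": 0.28, "z": 0.6, "ax": 0, "ay": 0, "az": 0.005, "gripper": 0},
  {"x": 0, "y": 0, "z": 1, "ax": 0, "ay": 0, "az": 0, "gripper": 0},
  {"x": 0, "y": 0, "z": 0.4, "ax": 0, "ay": 0, "az": 0, "gripper": 0},
  {"x": 0, "y": 0, "z": 0.2, "ax": 0, "ay": 0, "az": 0, "gripper": 0},
  {"x": 0, "y": 0, "z": 0.2, "ax": 0, "ay": 0, "az": 0, "gripper": 0},
  {"x": 0, "y": 0, "z": 0, "ax": 0, "ay": 0, "az": 0, "gripper": 0},
])

```text
t: 21.0
tcp_pos: [0.55, -0.1893, 0.0295]
tool_rot: [-3.135, -0.196, -0.0]
force: [-0.1, 0.3, 0.0]
gripper_width: 0.0388
gripper_force: 40.6
```

```bash
python3 d.py 549.5 -189.5 22 7
python3 - <<'E'
from fit import *
a=cams.read_camera("side")
cv2.imwrite("pics/cup4.png",cv2.resize(a[130:250,210:370],None,fx=4,fy=4,interpolation=2)[...,::-1])
E
```

```text
t 21.0 tcp [ 550.  -189.3   29.5] psi 7.1 tilt [ 0.     0.001 -1.   ] w 0.0388 F [-0.1  0.3  0. ]
shift/20mm [-0.02  0.01  0.37]
az total 0.002 (<=0.095/row)
```

View pics/cup4.png

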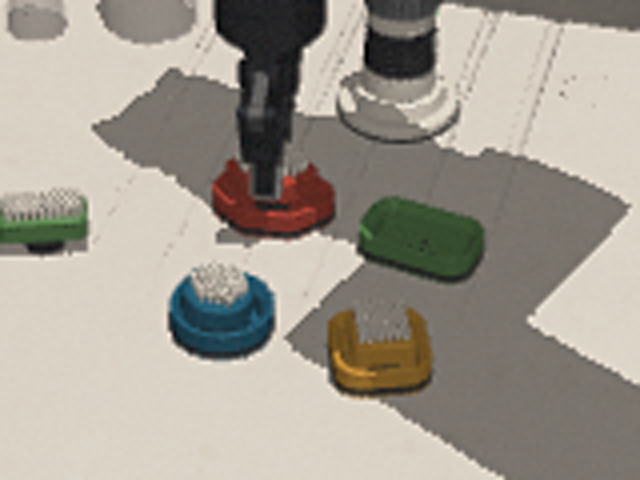

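Round and square look seated, and the red head is aligned at its cup. I lower it the last 7.5 mm and release.

Emit:
move_arm([
  {"x": 0, "y": 0, "z": 0.15, "ax": 0, "ay": 0, "az": 0, "gripper": 0},
  {"x": 0, "y": 0, "z": 0.15, "ax": 0, "ay": 0, "az": 0, "gripper": 0},
  {"x": 0, "y": 0, "z": 0.05, "ax": 0, "ay": 0, "az": 0, "gripper": 0},
  {"x": 0, "y": 0, "z": 0, "ax": 0, "ay": 0, "az": 0, "gripper": 0},
])

```text
t: 21.45
tcp_pos: [0.5499, -0.1893, 0.0225]
tool_rot: [-3.135, -0.195, -0.0]
force: [-0.2, 0.2, -0.8]
gripper_width: 0.039
gripper_force: 40.6
```

Emit:
move_arm([
  {"x": 0, "y": 0, "z": 0, "ax": 0, "ay": 0, "az": 0, "gripper": 0.7},
  {"x": 0, "y": 0, "z": 0, "ax": 0, "ay": 0, "az": 0, "gripper": 0.7},
  {"x": 0, "y": 0, "z": 0, "ax": 0, "ay": 0, "az": 0, "gripper": 0.7},
  {"x": 0, "y": 0, "z": -0.5, "ax": 0, "ay": 0, "az": 0, "gripper": 0.7},
  {"x": 0, "y": 0, "z": -1, "ax": 0, "ay": 0, "az": 0, "gripper": 0.7},
  {"x": 0, "y": 0, "z": -1, "ax": 0, "ay": 0, "az": 0, "gripper": 0.7},
  {"x": 0, "y": 0, "z": 0, "ax": 0, "ay": 0, "az": -0.075, "gripper": 1},
  {"x": 0, "y": 0, "z": 0, "ax": 0, "ay": 0, "az": -0.075, "gripper": 1},
  {"x": 0, "y": 0, "z": 0, "ax": 0, "ay": 0, "az": 0, "gripper": 1},
])

```text
t: 22.35
tcp_pos: [0.5502, -0.1894, 0.0736]
tool_rot: [-3.09, -0.565, -0.002]
force: [-0.1, 0.6, -0.1]
gripper_width: 0.0852
gripper_force: 0.0
```

```bash
python3 d.py 694 -112 70 20.5
```

```text
t 22.35 tcp [ 550.2 -189.4   73.6] psi 20.7 tilt [ 0.001  0.    -1.   ] w 0.0852 F [-0.1  0.6 -0.1]
shift/20mm [ 8.09 -1.08  0.19]
az total 0.002 (<=0.095/row)
```

Emit:
move_arm([
  {"x": 0.5, "y": -0.07, "z": 0, "ax": 0, "ay": 0, "az": 0, "gripper": 1},
  {"x": 0.95, "y": -0.13, "z": 0, "ax": 0, "ay": 0, "az": 0, "gripper": 1},
  {"x": 0.95, "y": -0.13, "z": 0, "ax": 0, "ay": 0, "az": 0, "gripper": 1},
  {"x": 0.95, "y": -0.13, "z": 0, "ax": 0, "ay": 0, "az": 0, "gripper": 1},
  {"x": 0.95, "y": -0.13, "z": 0, "ax": 0, "ay": 0, "az": 0, "gripper": 1},
  {"x": 0.95, "y": -0.13, "z": 0, "ax": 0, "ay": 0, "az": 0, "gripper": 1},
  {"x": 0.95, "y": -0.13, "z": 0, "ax": 0, "ay": 0, "az": 0, "gripper": 1},
  {"x": 0.95, "y": -0.13, "z": 0, "ax": 0, "ay": 0, "az": 0, "gripper": 1},
  {"x": 0.6, "y": -0.1, "z": 0, "ax": 0, "ay": 0, "az": 0, "gripper": 1},
  {"x": 0.3, "y": 0, "z": 0, "ax": 0, "ay": 0, "az": 0, "gripper": 1},
  {"x": 0, "y": 0, "z": 0, "ax": 0, "ay": 0, "az": 0, "gripper": 1},
])

```text
t: 23.45
tcp_pos: [0.6935, -0.1121, 0.0724]
tool_rot: [-3.09, -0.561, -0.0]
force: [-0.2, 0.9, -0.5]
gripper_width: 0.0858
gripper_force: 0.0
```

```bash
python3 d.py 694 -112 17 20.5
```

```text
t 23.45 tcp [ 693.5 -112.1   72.4] psi 20.6 tilt [ 0.     0.001 -1.   ] w 0.0858 F [-0.2  0.9 -0.5]
shift/20mm [0.02 0.01 2.77]
az total 0.001 (<=0.095/row)
```

Emit:
move_arm([
  {"x": 0, "y": 0, "z": 0.6, "ax": 0, "ay": 0, "az": 0, "gripper": 1},
  {"x": 0, "y": 0, "z": 1, "ax": 0, "ay": 0, "az": 0, "gripper": 1},
  {"x": 0, "y": 0, "z": 0.8, "ax": 0, "ay": 0, "az": 0, "gripper": 1},
  {"x": 0, "y": 0, "z": 0.3, "ax": 0, "ay": 0, "az": 0, "gripper": 1},
  {"x": 0, "y": 0, "z": 0, "ax": 0, "ay": 0, "az": 0, "gripper": 0},
  {"x": 0, "y": 0, "z": 0, "ax": 0, "ay": 0, "az": 0, "gripper": 0},
  {"x": 0, "y": 0, "z": 0, "ax": 0, "ay": 0, "az": 0, "gripper": 0},
  {"x": 0, "y": 0, "z": 0, "ax": 0, "ay": 0, "az": 0, "gripper": 0},
  {"x": 0, "y": 0, "z": 0, "ax": 0, "ay": 0, "az": 0, "gripper": 0},
  {"x": 0, "y": 0, "z": 0, "ax": 0, "ay": 0, "az": 0, "gripper": 0},
  {"x": 0, "y": 0, "z": 0, "ax": 0, "ay": 0, "az": 0, "gripper": 0},
  {"x": 0, "y": 0, "z": 0, "ax": 0, "ay": 0, "az": 0, "gripper": 0},
])

```text
t: 24.65
tcp_pos: [0.6937, -0.1125, 0.0199]
tool_rot: [3.091, 0.562, 0.003]
force: [-0.3, -0.3, 7.2]
gripper_width: 0.0288
gripper_force: 40.6
```

```bash
python3 d.py 437 -173 80 -10.5
```

```text
t 24.65 tcp [ 693.7 -112.5   19.9] psi 20.6 tilt [ 0.002  0.    -1.   ] w 0.0288 F [-0.3 -0.3  7.2]
shift/20mm [-13.07  -1.69  -3.03]
az total 0.346 (<=0.095/row)
```

Emit:
move_arm([
  {"x": 0, "y": 0, "z": -0.4, "ax": 0, "ay": 0, "az": 0, "gripper": 0},
  {"x": 0, "y": 0, "z": -1, "ax": 0, "ay": 0, "az": 0, "gripper": 0},
  {"x": -0.5, "y": -0.06, "z": -1, "ax": 0, "ay": 0, "az": 0, "gripper": 0},
  {"x": -0.98, "y": -0.13, "z": -0.8, "ax": 0, "ay": 0, "az": 0, "gripper": 0},
  {"x": -0.98, "y": -0.13, "z": 0, "ax": 0, "ay": 0, "az": 0, "gripper": 0},
  {"x": -0.98, "y": -0.13, "z": 0, "ax": 0, "ay": 0, "az": 0, "gripper": 0},
  {"x": -0.98, "y": -0.13, "z": 0, "ax": 0, "ay": 0, "az": 0, "gripper": 0},
  {"x": -0.98, "y": -0.13, "z": 0, "ax": 0, "ay": 0, "az": 0, "gripper": 0},
  {"x": -0.98, "y": -0.13, "z": 0, "ax": 0, "ay": 0, "az": 0, "gripper": 0},
  {"x": -0.98, "y": -0.13, "z": 0, "ax": 0, "ay": 0, "az": 0, "gripper": 0},
  {"x": -0.98, "y": -0.13, "z": 0, "ax": 0, "ay": 0, "az": 0, "gripper": 0},
  {"x": -0.98, "y": -0.13, "z": 0, "ax": 0, "ay": 0, "az": 0, "gripper": 0},
  {"x": -0.98, "y": -0.13, "z": 0, "ax": 0, "ay": 0, "az": 0, "gripper": 0},
  {"x": -0.98, "y": -0.13, "z": 0, "ax": 0, "ay": 0, "az": 0, "gripper": 0},
  {"x": -0.98, "y": -0.13, "z": 0, "ax": 0, "ay": 0, "az": 0, "gripper": 0},
  {"x": -0.5, "y": 0, "z": 0, "ax": 0, "ay": 0, "az": 0.085, "gripper": 0},
  {"x": 0, "y": 0, "z": 0, "ax": 0, "ay": 0, "az": 0.085, "gripper": 0},
  {"x": 0, "y": 0, "z": 0, "ax": 0, "ay": 0, "az": 0.085, "gripper": 0},
  {"x": 0, "y": 0, "z": 0, "ax": 0, "ay": 0, "az": 0.085, "gripper": 0},
  {"x": 0, "y": 0, "z": 0, "ax": 0, "ay": 0, "az": 0, "gripper": 0},
])

```text
t: 26.65
tcp_pos: [0.4424, -0.1721, 0.0835]
tool_rot: [-3.129, 0.277, -0.002]
force: [-0.2, 0.1, -0.7]
gripper_width: 0.0289
gripper_force: 39.9
```

```bash
python3 d.py 437 -173 31 -10.5
```

```text
t 26.65 tcp [ 442.4 -172.1   83.5] psi -10.1 tilt [ 0.001  0.    -1.   ] w 0.0289 F [-0.2  0.1 -0.7]
shift/20mm [-0.26  0.09  2.63]
az total 0.004 (<=0.095/row)
```

Emit:
move_arm([
  {"x": -0.22, "y": 0.08, "z": 0.7, "ax": 0, "ay": 0, "az": 0.004, "gripper": 0},
  {"x": 0, "y": 0, "z": 1, "ax": 0, "ay": 0, "az": 0, "gripper": 0},
  {"x": 0, "y": 0, "z": 0.5, "ax": 0, "ay": 0, "az": 0, "gripper": 0},
  {"x": 0, "y": 0, "z": 0.3, "ax": 0, "ay": 0, "az": 0, "gripper": 0},
  {"x": 0, "y": 0, "z": 0.1, "ax": 0, "ay": 0, "az": 0, "gripper": 0},
  {"x": 0, "y": 0, "z": 0, "ax": 0, "ay": 0, "az": 0, "gripper": 0},
])

```text
t: 27.25
tcp_pos: [0.4383, -0.1728, 0.0308]
tool_rot: [-3.128, 0.282, -0.0]
force: [1.1, 0.1, -1.1]
gripper_width: 0.0285
gripper_force: 39.9
```

```bash
python3 d.py 437.5 -173 23 -10.5
python3 - <<'E'
from fit import *
a=cams.read_camera("side")
cv2.imwrite("pics/cup5.png",cv2.resize(a[130:250,230:390],None,fx=4,fy=4,interpolation=2)[...,::-1])
E
```

```text
t 27.25 tcp [ 438.3 -172.8   30.8] psi -10.3 tilt [ 0.     0.001 -1.   ] w 0.0285 F [ 1.1  0.1 -1.1]
shift/20mm [-0.04  0.02  0.39]
az total 0.002 (<=0.095/row)
```

View pics/cup5.png

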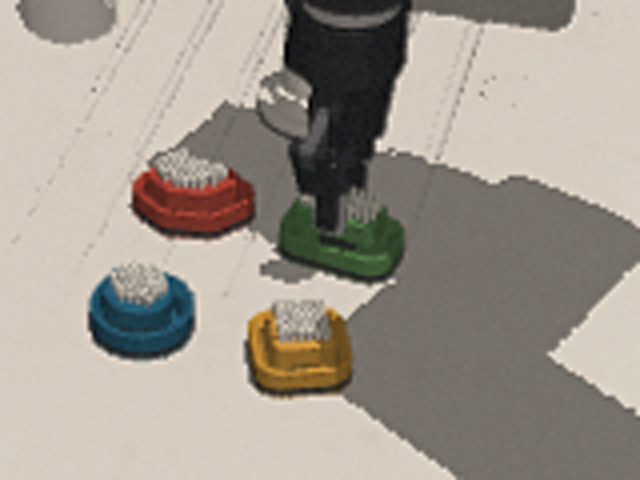

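The other three sit in their cups, and the green head is aligned with its own. I lower and release it.

Emit:
move_arm([
  {"x": -0.03, "y": 0, "z": 0.15, "ax": 0, "ay": 0, "az": 0, "gripper": 0},
  {"x": 0, "y": 0, "z": 0.15, "ax": 0, "ay": 0, "az": 0, "gripper": 0},
  {"x": 0, "y": 0, "z": 0.08, "ax": 0, "ay": 0, "az": 0, "gripper": 0},
  {"x": 0, "y": 0, "z": 0, "ax": 0, "ay": 0, "az": 0, "gripper": 0},
])

```text
t: 27.7
tcp_pos: [0.4376, -0.1726, 0.0229]
tool_rot: [-3.128, 0.283, -0.0]
force: [-0.1, 0.3, -0.1]
gripper_width: 0.0289
gripper_force: 39.9
```

Release, lift, and back away towards the start so the cameras see the cups.

Emit:
move_arm([
  {"x": 0, "y": 0, "z": 0, "ax": 0, "ay": 0, "az": 0, "gripper": 0.6},
  {"x": 0, "y": 0, "z": 0, "ax": 0, "ay": 0, "az": 0, "gripper": 0.6},
  {"x": 0, "y": 0, "z": 0, "ax": 0, "ay": 0, "az": 0, "gripper": 0.6},
  {"x": 0, "y": 0, "z": -0.5, "ax": 0, "ay": 0, "az": 0, "gripper": 0.6},
  {"x": 0, "y": 0, "z": -1, "ax": 0, "ay": 0, "az": 0, "gripper": 0.6},
  {"x": 0, "y": 0, "z": -1, "ax": 0, "ay": 0, "az": 0, "gripper": 0.6},
  {"x": 0, "y": 0, "z": -1, "ax": 0, "ay": 0, "az": 0, "gripper": 0.6},
  {"x": 0, "y": 0, "z": -1, "ax": 0, "ay": 0, "az": 0, "gripper": 0.6},
  {"x": -0.4, "y": 0.5, "z": -1, "ax": 0, "ay": 0, "az": 0, "gripper": 0.6},
  {"x": -0.6, "y": 1, "z": -1, "ax": 0, "ay": 0, "az": 0, "gripper": 0.6},
  {"x": -0.6, "y": 1, "z": -1, "ax": 0, "ay": 0, "az": 0, "gripper": 0.6},
  {"x": -0.6, "y": 1, "z": -1, "ax": 0, "ay": 0, "az": 0, "gripper": 0.6},
  {"x": -0.6, "y": 1, "z": 0, "ax": 0, "ay": 0, "az": 0, "gripper": 0.6},
  {"x": -0.6, "y": 1, "z": 0, "ax": 0, "ay": 0, "az": 0, "gripper": 0.6},
  {"x": -0.6, "y": 1, "z": 0, "ax": 0, "ay": 0, "az": 0, "gripper": 0.6},
  {"x": -0.6, "y": 1, "z": 0, "ax": 0, "ay": 0, "az": 0, "gripper": 0.6},
  {"x": -0.6, "y": 1, "z": 0, "ax": 0, "ay": 0, "az": 0, "gripper": 0.6},
  {"x": -0.6, "y": 1, "z": 0, "ax": 0, "ay": 0, "az": 0, "gripper": 0.6},
  {"x": -0.6, "y": 1, "z": 0, "ax": 0, "ay": 0, "az": 0, "gripper": 0.6},
  {"x": 0, "y": 0, "z": 0, "ax": 0, "ay": 0, "az": 0, "gripper": 0.6},
])

```text
t: 29.7
tcp_pos: [0.2726, -0.3577, 0.1936]
tool_rot: [3.128, -0.287, 0.001]
force: [0.7, 0.3, -0.3]
gripper_width: 0.0512
gripper_force: 0.0
```

Run:
```python
from fit import *
D=cams.calibration("side");T=cams.calibration("top")
a=cams.read_camera("side");b=cams.read_camera("top")
L=cv2.resize(a[150:240,230:350],(600,450),interpolation=2);R=L.copy()
x0,y0=230,150
for k,p in dict(round=(.549,-.060,0),square=(.4375,-.0515,.38),oblong=(.4375,-.173,-.183),pointed=(.550,-.1893,.122)).items():
    q=proj(D,prism(off(out[k],-4),.043,.043,np.array(p)))
    q=((q-[x0,y0]+.5)*5).astype(np.int32); cv2.polylines(L,[cv2.convexHull(q)],True,(255,0,255),1)
cv2.imwrite("pics/end.png",L[...,::-1])
cv2.imwrite("pics/end.png",cv2.resize(np.vstack([L[...,::-1],cv2.resize(b[170:260,290:410],(600,450),interpolation=2)[...,::-1]]),(400,600),interpolation=3))
```

```text
(no output)
```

View pics/end.png

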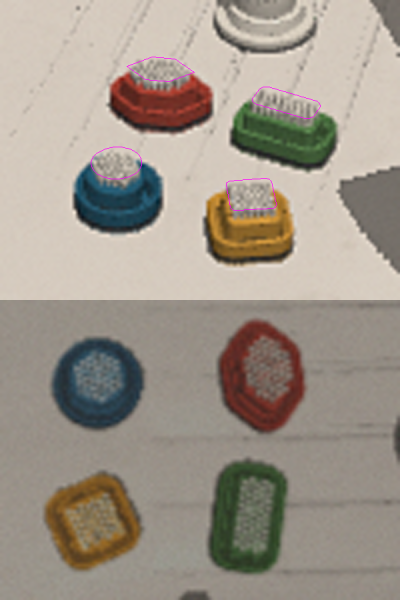

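The outlines predicted for fully seated heads match the bristle tops of all four, with round at about (116,162), pointed (160,70), square (250,195) and oblong (285,105) in the picture. The heads are level, and the arm is clear.

```bash
python3 -c "
from bench import order;print(order.hand_in())"
```

```text
the job is handed in; nothing more can be done
None
```

All four brush heads are in their own cups, bristles up, and look fully down in the last camera check; the round one was released with the collar first, the mug was left alone, and the job was handed in at about 30 s of the 102 s.

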